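# Move the relays over to the new socket rail

## Robot

A 6-joint arm with a two-finger parallel gripper is mounted at the origin on a cart in front of the work surface, level with it; the furniture and walls round the work are solid. World frame = base frame: x ahead of the robot, y to its left, z up, the work surface at z = 0. Lengths are in m, angles in degrees, forces in N, time in s.
With the tool pointing down it reaches from about 0.325 to 0.85 m from the base axis. Payload 4.4 kg.
Tool frame: the origin (TCP) lies at the very end of the fingers, on their centre line; the grasp point (between the pads) lies 19 mm behind it (r.grasp_offset is the distance from the TCP to the grasp point, in m); z points along the fingers, y is the line along which they close (so a half turn about z gives the same grasp; the last joint's range is limited). The gripper opens to 94 mm and grips with 3 to 60 N. Pads are 16 mm wide; open, the fingers measure 119 mm over their backs; the gripper's body (75 mm by 177 mm) begins 78 mm behind the grasp point.
Start: joints at [-76.347, 11.837, 88.321, -0, 79.842, -8.623], TCP at [0.218, -0.532, 0.205] pointing down, gripper open.
Joint ranges: [-156.59, 156.59], [-49.26, 127.26], [12.9, 141.05], [-63.56, 243.56], [4.71, 150.69], [-161.64, 161.64]. Speed limits (degrees/s): [159.86, 159.86, 180, 180, 180, 180].

## Interface

Orientations are given as [roll, pitch, yaw] about the fixed x, y, z axes, in that order (R = Rz(yaw) Ry(pitch) Rx(roll)).
In Python, from workcell import r, imaging gives the robot as it stands.
- The arm moves only by the shell command python3 -m handwheel 'ROWS' [OPENING] [FORCE]. ROWS is JSON, one flat list of numbers, 6 for each row, row after row: the shift along the tool's x, y, z as a fraction of full scale, then the turn, a rotation vector about the tool's x, y, z as a fraction of full scale. A call has 1 to 12 rows; each row shifts and turns the commanded pose from where the row before left it, along the tool's axes as they then stand; what a row does not reach is not made up. Full scale, the value 1, is 15 cm for a shift and 90 degrees for a turn. A row lasts 1/8 s, in which the tool goes at most 62.5 mm and 10.7 degrees, less where a joint would pass 70% of its speed; a pose out of reach is approached as far as the arm can. A call with a number of a shift or a turn outside -1 to 1 is refused whole. A call with a gripper value outside its range is refused whole. OPENING is the closure, from -1 (fully open) to 1 (shut), set as the call begins (- or left out, the last holds). The fingers move at their own pace and stop on an object; FORCE is the grip in N (left out, the last holds). Time passes only in rows, so rows that do not move let the fingers close. It gives the time, the measured TCP pose, the force, the opening and the grip force at its end, in the units of the state.
- r.state(): the state, without advancing time (a new reading comes with each control period).
- imaging.get_image(name): name is "side" or "top"; returns the picture (384x512x3 uint8, red, green, blue); there is no depth.
- imaging.camera_info(name): a dict with "fov_y" (degrees; the focal length in pixels is half the picture's height over the tangent of half this angle, whatever the lens; pixels are square), "cx", "cy" (the principal point, pixels), "position" and "orientation" of the camera in the world. Camera axes: x right, y down, z forward; pixel columns grow to the right and rows downward; lengths in m; the calibration is good to about 2 mm. A picture is of the moment at which its call begins. camera_info takes no time and is no camera call.
- r.hand_in(): hands the job in; it is judged then, once.
The state is a dict: "clock": time; "joint_pos": joint angles; "joint_vel": joint speeds; "effort": joint torques, N m; "eef_pos": TCP position; "tool_rot": TCP orientation; "ft_force": force on the tool from outside, world axes, zero at the start; "torque": the same for the moment, N m; "finger_gap": opening from 0.0 (shut) to 1.0 (fully open); "grasp_force": force on a finger pad.
Only numpy, scipy, OpenCV 4.12 (cv2) and the standard library are available. Lean on these libraries where they do the work, as an engineer would, in place of code of your own. Each camera call takes 0.05 s, during which the arm holds its last target. There are 200 camera calls.

## Task

The relay rack with the black sockets is being replaced by the new one with the light-grey sockets, which is wired identically. Move the four plug-in relays over to the new rack in the same left-to-right order in which they stand on the old one, each fully home in its socket and square with it, and never tip one over.

Things in the scene. Friction and masses are not known exactly. Their poses are not given: they have to be found in the camera images.
- relay_red_center (a point): Loose plug-in relay with a red cap and coil, about 0.09 kg: clear square body 36 x 36 mm, 54 mm high; under it a round plug 14 mm long, tapering from 25 mm diameter to 15 mm at its tip, guides it into a socket. The point is the body's centre, 27 mm above its underside and below its top. z up, x and y square to the sides. At the start it stands in an old socket, its axes parallel to the rack's.
- relay_yellow_center (a point): Loose plug-in relay with a yellow cap and coil, about 0.09 kg: clear square body 36 x 36 mm, 54 mm high; under it a round plug 14 mm long, tapering from 25 mm diameter to 15 mm at its tip, guides it into a socket. The point is the body's centre, 27 mm above its underside and below its top. z up, x and y square to the sides. At the start it stands in an old socket, its axes parallel to the rack's.
- relay_blue_center (a point): Loose plug-in relay with a blue cap and coil, about 0.09 kg: clear square body 36 x 36 mm, 54 mm high; under it a round plug 14 mm long, tapering from 25 mm diameter to 15 mm at its tip, guides it into a socket. The point is the body's centre, 27 mm above its underside and below its top. z up, x and y square to the sides. At the start it stands in an old socket, its axes parallel to the rack's.
- relay_green_center (a point): Loose plug-in relay with a green cap and coil, about 0.09 kg: clear square body 36 x 36 mm, 54 mm high; under it a round plug 14 mm long, tapering from 25 mm diameter to 15 mm at its tip, guides it into a socket. The point is the body's centre, 27 mm above its underside and below its top. z up, x and y square to the sides. At the start it stands in an old socket, its axes parallel to the rack's.
- old_socket_red: Fixed black relay socket on the old rack, 74 (x) x 42 (y) mm, 32 mm high, with a red tag on its step towards the robot; the red relay stands in it at the start. Origin: centre of its underside, 8 mm above the bench; axes as the old rack's. The well in its top is 27 mm square.
- old_socket_yellow: Fixed black relay socket on the old rack, 74 (x) x 42 (y) mm, 32 mm high, with a yellow tag on its step towards the robot; the yellow relay stands in it at the start. Origin: centre of its underside, 8 mm above the bench; axes as the old rack's. The well in its top is 27 mm square.
- old_socket_blue: Fixed black relay socket on the old rack, 74 (x) x 42 (y) mm, 32 mm high, with a blue tag on its step towards the robot; the blue relay stands in it at the start. Origin: centre of its underside, 8 mm above the bench; axes as the old rack's. The well in its top is 27 mm square.
- old_socket_green: Fixed black relay socket on the old rack, 74 (x) x 42 (y) mm, 32 mm high, with a green tag on its step towards the robot; the green relay stands in it at the start. Origin: centre of its underside, 8 mm above the bench; axes as the old rack's. The well in its top is 27 mm square.
- old_rack: Fixed dark steel plate, 96 (x) x 236 (y) mm, with a rail along y carrying the four black sockets between two end clamps (30 mm high). Origin: centre of its underside, on the bench. y runs along the row to the robot's left, x away from the robot. Socket centres at y = +69, +23, -23, -69 mm, tops 40 mm above the origin. It stands left or right of the new rack.
- new_rack: Fixed aluminium plate, built and sized as the old rack, with four empty light-grey sockets (part of it). Origin and axes likewise. Socket centres at x = 0, y = +69, +23, -23, -69 mm; tops 40 mm above the origin, wells 27 mm square, 22 mm deep. A relay fully home rests its body on the socket's top, its centre 67 mm above the origin. Neighbouring relays leave a 10 mm gap; their x sides are free.

How it is judged:
By the outcome, as a careful person would: the job done as asked, in the order asked, and still so for the second after the job is handed in, with the robot touching nothing.
It also fails if it takes over 96 s, if anything falls off the work surface, if the arm or the gripper's body presses on something with over 40 N, if the wrist force passes 120 N, or if a joint passes its speed limit or range.

## Working session

There is one attempt and no reset: what is moved stays moved. The work goes in short steps, Python scripts to look and compute and a shell command to move; the robot and the scene stay as the last step left them, time stands still between calls to the robot, and variables do not carry over. Pictures are saved under pics/ and viewed, at most 14 in all, crops included, and the job is handed in when it is done.

```bash
mkdir -p pics; python3 - <<'E'
from workcell import r, imaging
import cv2
for n in("top","side"):
    im=imaging.get_image(n); cv2.imwrite(f"pics/{n}0.png",im[:,:,::-1]); print(n,imaging.camera_info(n))
print(r.state(), r.grasp_offset)
E
```

```text
top {'fov_y': 45.35310374604809, 'cx': 262.6829605424244, 'cy': 200.0824224584062, 'position': array([ 0.34583323, -0.14462034,  1.08327599]), 'orientation': array([-1.71042931e+02, -1.57991834e-02, -8.99184854e+01])}
side {'fov_y': 52.521697867614435, 'cx': 257.867546342348, 'cy': 183.53955576021235, 'position': array([0.46095548, 0.64508504, 0.51918672]), 'orientation': array([-1.19588984e+02,  1.44251127e-01, -1.77461190e+02])}
{'clock': 0.1, 'joint_pos': array([-7.63456224e+01,  1.18795348e+01,  8.83944364e+01, -9.68438765e-04,
        7.98412202e+01, -8.62317721e+00]), 'joint_vel': array([-0.00979986, -0.16820218, -0.20914884, -0.07825654, -0.02418778,
        0.05434665]), 'effort': array([ 1.94403046e-04, -3.71863317e+01, -2.82291269e+01,  7.00939377e-02,
        3.10968957e-02, -5.04876448e-05]), 'eef_pos': array([ 0.2177916 , -0.53138846,  0.20442327]), 'tool_rot': array([-1.79885968e+02, -1.63291035e-02,  2.22777104e+01]), 'ft_force': array([0.35393544, 0.92552595, 0.99296531]), 'torque': array([-0.02992219, -0.02777146,  0.02278618]), 'grasp_force': 0.0, 'finger_gap': 0.9964951018220242} 0.0188
```

View pics/top0.png

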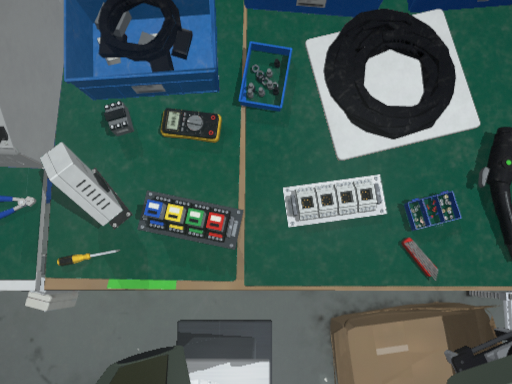

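View pics/side0.png

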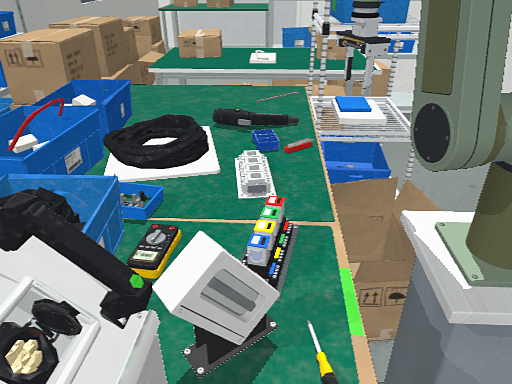

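The top view shows the old rack around (190,218), with blue, yellow, green and red from left to right. The empty new rack is around (335,200). A tilted white object stands left of the old rack at about (85,185). I'll zoom in on both racks.

```bash
cat > h.py <<'E'
from workcell import r, imaging
import numpy as np, cv2
from scipy.spatial.transform import Rotation as R
def cam(n):
    i=imaging.camera_info(n); f=192/np.tan(np.radians(i['fov_y']/2))
    return f,i['cx'],i['cy'],np.array(i['position']),R.from_euler('xyz',i['orientation'],degrees=True).as_matrix()
def w(n,u,v,z):
    f,cx,cy,p,M=cam(n); d=M@np.array([(u-cx)/f,(v-cy)/f,1]); return p+d*(z-p[2])/d[2]
def px(n,P):
    f,cx,cy,p,M=cam(n); c=M.T@(np.array(P)-p); return f*c[0]/c[2]+cx,f*c[1]/c[2]+cy
E
python3 - <<'E'
import cv2
im=cv2.imread("pics/top0.png")
a=im[180:255,130:250]; b=im[165:240,275:395]
o=cv2.vconcat([cv2.resize(x,(480,300),interpolation=cv2.INTER_CUBIC) for x in(a,b)])
cv2.imwrite("pics/c0.png",o)
E
```

```text
(no output)
```

View pics/c0.png

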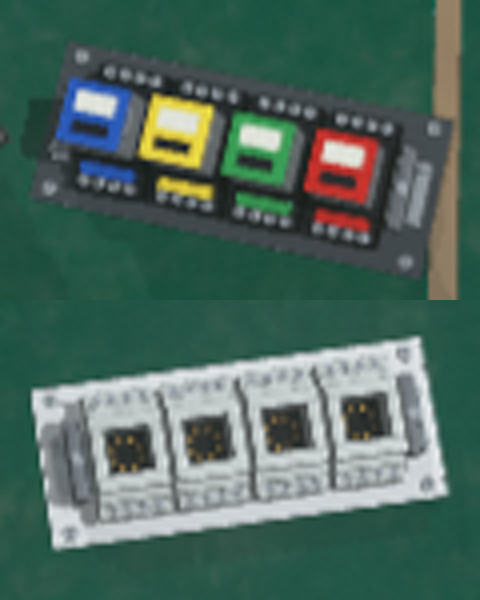

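```bash
cat > fit.py <<'E'
from h import *
from scipy.optimize import least_squares
c=np.array([[48,118],[48,-118],[-48,-118],[-48,118]])/1e3
ys=np.array([69,23,-23,-69])/1e3
old=[(147.5,190.5),(243,210),(233.5,249.5),(138.25,230)]
new=[(283.25,187.5),(380,174.5),(387,213.75),(288.75,227.5)]
# crop px of relay tops / wells
tops=[(97,116),(180,133),(262,150),(342,166)]; wells=[(130,151),(209,140),(287,128),(364,117)]
tops=[(130+a/4,180+b/4) for a,b in tops]; wells=[(275+a/4,165+b/4) for a,b in wells]
def fit(pl,mid,z):
    def pts(q):
        x,y,t=q; M=np.array([[np.cos(t),-np.sin(t)],[np.sin(t),np.cos(t)]])
        A=c@M.T+[x,y]; B=np.c_[0*ys,ys]@M.T+[x,y]; return A,B
    def res(q,k=None):
        A,B=pts(q); P=[px("top",[*a,.003]) for a in A]+[px("top",[*b,z]) for b in B]
        return (np.array(P)-np.array(list(pl)+list(mid))).ravel()
    s=least_squares(res,[.35,0,0],loss='soft_l1'); print(s.x[:2],np.degrees(s.x[2])); print(res(s.x).reshape(-1,2).round(1).tolist()); print(pts(s.x)[1].round(4).tolist())
if __name__=="__main__":
    fit(old,tops,.094); fit(new,wells,.04)
    A=[w("top",*p,.003)[:2] for p in new]; print([np.linalg.norm(A[i]-A[i-1]).round(4) for i in range(4)])
    A=[w("top",*p,.003)[:2] for p in old]; print([np.linalg.norm(A[i]-A[i-1]).round(4) for i in range(4)])
    print(w("top",85,185,.1),w("top",60,150,.1),w("top",130,215,0.05))
E
python3 fit.py
```

```text
[0.46833355 0.02432766] -11.391724145961119
[[-0.1, 0.1], [1.2, 0.1], [2.3, 0.4], [-0.5, -0.1], [-0.5, -0.1], [-0.6, -0.1], [-0.4, -0.2], [0.3, -0.0]]
[[0.482, 0.092], [0.4729, 0.0469], [0.4638, 0.0018], [0.4547, -0.0433]]
[ 0.51457769 -0.31585719] 8.000389899933898
[[-0.6, 0.4], [-0.1, 0.1], [0.1, 0.1], [-0.2, 0.1], [-0.0, -0.3], [-0.0, -0.3], [0.2, -0.0], [0.7, 0.0]]
[[0.505, -0.2475], [0.5114, -0.2931], [0.5178, -0.3386], [0.5242, -0.3842]]
[np.float64(0.0967), np.float64(0.2347), np.float64(0.0958), np.float64(0.2353)]
[np.float64(0.0962), np.float64(0.2331), np.float64(0.0957), np.float64(0.2294)]
[0.53349014 0.24223425 0.1       ] [0.611893   0.30215967 0.1       ] [0.47405496 0.15575046 0.05      ]
```

```bash
python3 - <<'E'
from h import *
print("box",w("top",118,222,.15),w("top",118,222,.1),w("side",280,290,.1))
s=cv2.imread("pics/side0.png"); t=cv2.imread("pics/top0.png")
S=cv2.resize(s[145:300,220:320],(800//2,620//2*2)[:2] if 0 else (380,589),interpolation=cv2.INTER_CUBIC); k=3.8
T=cv2.resize(t[160:260,125:255],(400,308),interpolation=cv2.INTER_CUBIC); 
T2=cv2.resize(t[160:260,275:405],(400,308-20),interpolation=cv2.INTER_CUBIC)
T2=cv2.resize(t[160:260,275:405],(400,308))[:281]
def box(x,y,th,z,hx=.018,hy=.018):
    t=np.radians(th);M=np.array([[np.cos(t),-np.sin(t)],[np.sin(t),np.cos(t)]])
    return [[*(M@np.array([a,b])+[x,y]),z] for a,b in((hx,hy),(hx,-hy),(-hx,-hy),(-hx,hy))]
def draw(n,im,u0,v0,k,B):
    p=np.array([[(np.array(px(n,b))-[u0,v0]+.5)*k] for b in B]).round().astype(np.int32); cv2.polylines(im,[p],True,(255,0,255),1)
O=[[0.482,0.092],[0.4729,0.0469],[0.4638,0.0018],[0.4547,-0.0433]];N=[[0.505,-0.2475],[0.5114,-0.2931],[0.5178,-0.3386],[0.5242,-0.3842]]
Bs=[box(*o,-11.39,.094) for o in O]+[box(.4683,.0243,-11.39,.003,.048,.118)]
Ns=[box(*o,8,.04,.0135,.0135) for o in N]+[box(.5146,-.3159,8,.003,.048,.118)]
for b in Bs+Ns: draw("side",S,220,145,k,b)
for b in Bs: draw("top",T,125,160,400/130,b)
for b in Ns: draw("top",T2,275,160,400/130,b)
cv2.imwrite("pics/ov.png",cv2.hconcat([S,cv2.vconcat([T,T2])]))
E
```

```text
box [0.4472245  0.15049801 0.15      ] [0.45265651 0.16630889 0.1       ] [0.44810081 0.22336957 0.1       ]
```

View pics/ov.png

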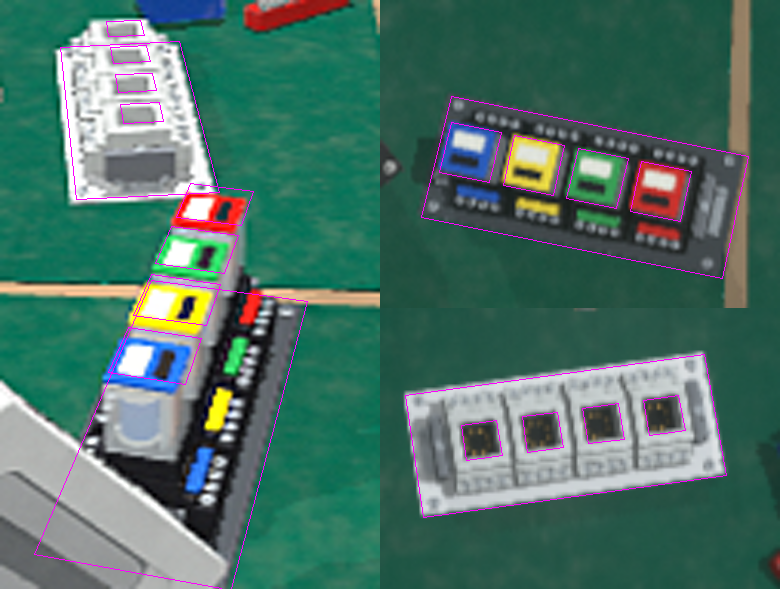

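The overlay matches the new rack in both views. The old relay tops sit about 2 mm further towards +y than my fit, so I'll refit them from the caps in both views.

```bash
python3 - <<'E'
from h import *
from fit import *
side=[(151,365),(175,308),(196,257),(210,213)]
side=[(220+a/3.8-.5,145+b/3.8-.5) for a,b in side]
def pos(q): x,y,t=q; return [(x-np.sin(t)*v,y+np.cos(t)*v,.094) for v in ys]
tp=np.array(tops)-.4
for sel in("ts","t","s"):
    def res(q): return np.r_[tuple((np.array([px(n,p) for p in pos(q)])-o).ravel() for n,o in(("top",tp),("side",np.array(side))) if n[0] in sel)]
    s=least_squares(res,[.46,.02,-.2]); print(s.x[:2],np.degrees(s.x[2]),np.round(pos(s.x),4).tolist(),res(s.x).round(1))
E
echo; python3 -m handwheel '[0,0,0,0,0,-0.1043, 0,0,0,0,0,-0.1043, 0,0,0,0,0,-0.1043, 0,0,0,0,0,-0.1043, 0,0,0,0,0,-0.1043, 0,0,0,0,0,-0.1043, 0.35,0.09,0,0,0,0, 0.35,0.09,0,0,0,0, 0.35,0.09,0,0,0,0, 0.35,0.09,0,0,0,0]' -1 20
```

```text
[0.46951808 0.02691358] -11.382273661513851 [[0.4831, 0.0946, 0.094], [0.4741, 0.0495, 0.094], [0.465, 0.0044, 0.094], [0.4559, -0.0407, 0.094]] [-1.3 -0.2 -1.4 -0.3 -1.2 -0.4 -0.5 -0.2  0.5 -1.8 -0.  -1.6 -0.3 -1.4
  0.7 -1.8]
[0.46898025 0.02453547] -11.504719942641572 [[0.4827, 0.0921, 0.094], [0.4736, 0.0471, 0.094], [0.4644, 0.002, 0.094], [0.4552, -0.0431, 0.094]] [-0.2 -0.  -0.3 -0.1 -0.1 -0.1  0.6  0.2]
[0.46983702 0.03240248] -11.248186475044806 [[0.4833, 0.1001, 0.094], [0.4743, 0.055, 0.094], [0.4654, 0.0098, 0.094], [0.4564, -0.0353, 0.094]] [ 0.3  0.1 -0.2  0.1 -0.5  0.1  0.5 -0.4]

clock: 1.35
eef_pos: [0.3127, -0.335, 0.205]
tool_rot: [-180.0, -0.0, 78.6]
ft_force: [0.7, 0.7, 0.3]
finger_gap: 1.004
grasp_force: 0.0
```

```bash
python3 -m handwheel '[0.35,0.0907,0.05,0,0,0, 0.35,0.0907,0.1,0,0,0, 0.35,0.0907,0.1,0,0,0, 0.35,0.0907,0.1,0,0,0, 0.35,0.0907,0.1,0,0,0, 0.35,0.0907,0.1,0,0,0, 0,0,0,0,0,0, 0,0,0,0,0,0]'
python3 - <<'E'
from h import *
a=imaging.get_image("side")[:,:,::-1]; b=imaging.get_image("top")[:,:,::-1]
cv2.imwrite("pics/l1.png",cv2.vconcat([cv2.resize(a[120:270,190:350],(560,525)[:2],interpolation=2)[:420], cv2.resize(b[180:250,130:250],(560,180))]))
E
```

```text
clock: 2.35
eef_pos: [0.4543, -0.0444, 0.1227]
tool_rot: [-180.0, 0.0, 78.7]
ft_force: [-0.1, -0.4, 0.9]
finger_gap: 1.0
grasp_force: 0.0
```

View pics/l1.png

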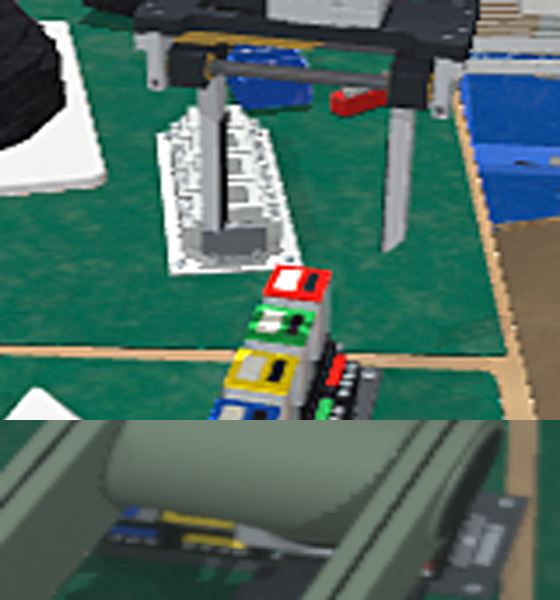

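The fingers straddle the red relay. Their midpoint is at display (302,240) and the red cap is at (298,284). I'll compare both with the projection.

```bash
python3 - <<'E'
from h import *
print(px("side",(.4543,-.0444,.1227)),px("side",(.4552,-.0431,.094)),px("side",(.4552,-.0381,.094)),px("side",(.4552,-.0431,.09)))
for s in(1,-1): print(px("side",(.4543+s*.052*.98,-.0444-s*.052*.198,.1227)))
E
```

```text
(np.float64(276.5736790241685), np.float64(185.85540796359203)) (np.float64(275.84452146414355), np.float64(198.14539786402915)) (np.float64(275.83442677206443), np.float64(199.41963550234155)) (np.float64(275.8055011101164), np.float64(199.7818999271102))
(np.float64(251.94143317977677), np.float64(182.88474352334353))
(np.float64(301.8957175398734), np.float64(188.90926183661736))
```

Relative to the fingers, the relay is where the fit puts it. I'll descend and grip.

```bash
python3 -m handwheel '[0.016,0.001,0.05,0,0,0, 0,0,0.1,0,0,0, 0,0,0.1,0,0,0, 0,0,0.1,0,0,0, 0,0,0.09,0,0,0, 0,0,0.045,0,0,0, 0,0,0,0,0,0, 0,0,0,0,0,0]' && python3 -m handwheel '[0,0,0,0,0,0, 0,0,0,0,0,0, 0,0,0,0,0,0, 0,0,0,0,0,0, 0,0,0,0,0,0]' 1 20
```

```text
clock: 3.45
eef_pos: [0.4559, -0.042, 0.0506]
tool_rot: [179.9, 0.0, 78.6]
ft_force: [1.0, -0.2, -0.5]
finger_gap: 1.001
grasp_force: 0.0
clock: 4.08
eef_pos: [0.4553, -0.0419, 0.0502]
tool_rot: [-180.0, -0.0, 78.6]
ft_force: [-0.8, 0.0, 0.8]
finger_gap: 0.502
grasp_force: 0.0
```

```bash
python3 -m handwheel '[0,0,0,0,0,0, 0,0,0,0,0,0, 0,0,0,0,0,0, 0,0,-0.04,0,0,0, 0,0,-0.08,0,0,0, 0,0,-0.1,0,0,0, 0,0,-0.12,0,0,0, 0,0,-0.12,0,0,0, 0,0,-0.12,0,0,0, 0,0,-0.08,0,0,0, 0,0,0,0,0,0]'
```

```text
clock: 5.45
eef_pos: [0.4563, -0.0422, 0.1507]
tool_rot: [179.8, 0.0, 78.6]
ft_force: [0.1, 0.5, -0.4]
finger_gap: 0.38
grasp_force: 20.0
```

```bash
python3 -m handwheel '[0,0,0,0,0,-0.1078, 0,0,0,0,0,-0.1078, -0.15,0.0164,0,0,0,0, -0.33,0.0164,0,0,0,0, -0.33,0.0164,0,0,0,0, -0.33,0.0164,0,0,0,0, -0.33,0.0164,0,0,0,0, -0.33,0.0164,0,0,0,0, -0.33,0.0164,0,0,0,0, -0.191,0.0164,0,0,0,0, 0,0,0,0,0,0]'
python3 - <<'E'
from h import *
a=imaging.get_image("side")[:,:,::-1]; b=imaging.get_image("top")[:,:,::-1]
cv2.imwrite("pics/l2.png",cv2.hconcat([cv2.resize(a[100:210,200:300],(500,550),interpolation=2), cv2.resize(b[150:260,335:395],(300,550),interpolation=2)]))
s=r.state(); print(s['eef_pos']); p=s['eef_pos']
for q in(p+[0,0,-.011],p+[0,0,-.025],p+[0,0,-.039],(.5242,-.3842,.04)): print("side disp",(np.array(px("side",q))-[200,100]+.5)*5)
E
```

```text
clock: 6.82
eef_pos: [0.5226, -0.3855, 0.1477]
tool_rot: [-179.9, -0.1, 97.9]
ft_force: [-0.4, 1.2, -1.3]
finger_gap: 0.382
grasp_force: 20.0
[ 0.52254718 -0.38282852  0.14790059]
side disp [264.85159866 104.4290476 ]
side disp [265.08543944 128.1409387 ]
side disp [265.31633569 151.55424851]
side disp [263.70904728 261.57248954]
```

View pics/l2.png

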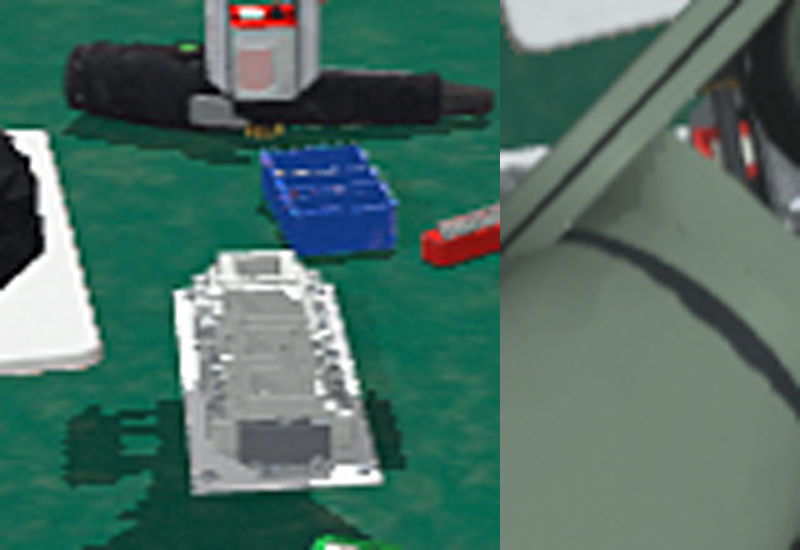

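The relay hangs upright, with its body centre at column 264, and the well is at (258,266). That puts the well slightly further in +x, so I'll shift about 2 mm and lower slowly.

```bash
python3 -m handwheel '[-0.004,0.016,0.05,0,0,0, 0,0,0.12,0,0,0, 0,0,0.12,0,0,0, 0,0,0.12,0,0,0, 0,0,0.1,0,0,0, 0,0,0.03,0,0,0, 0,0,0.03,0,0,0, 0,0,0.02,0,0,0, 0,0,0.02,0,0,0, 0,0,0,0,0,0]'
```

```text
clock: 8.18
eef_pos: [0.5257, -0.3842, 0.0577]
tool_rot: [180.0, 0.0, 98.0]
ft_force: [0.1, 0.4, -1.0]
finger_gap: 0.383
grasp_force: 20.0
```

```bash
python3 -m handwheel '[0,0,0.015,0,0,0, 0,0,0.015,0,0,0, 0,0,0.01,0,0,0, 0,0,0.01,0,0,0, 0,0,0,0,0,0]'
```

```text
clock: 8.8
eef_pos: [0.5258, -0.3843, 0.0503]
tool_rot: [180.0, 0.0, 98.0]
ft_force: [0.5, -0.4, -0.7]
finger_gap: 0.385
grasp_force: 20.0
```

```bash
python3 -m handwheel '[0,0,0.006,0,0,0, 0,0,0.006,0,0,0, 0,0,0,0,0,0]'
```

```text
clock: 9.18
eef_pos: [0.5259, -0.3844, 0.0503]
tool_rot: [180.0, 0.0, 98.0]
ft_force: [-2.2, 2.1, 6.7]
finger_gap: 0.381
grasp_force: 20.0
```

The contact force rises to 7 N at the home height, so the relay is seated. I'll release it, rise and look.

```bash
python3 -m handwheel '[0,0,0,0,0,0, 0,0,0,0,0,0, 0,0,0,0,0,0, 0,0,-0.08,0,0,0, 0,0,-0.12,0,0,0, 0,0,-0.16,0,0,0, 0,0,-0.16,0,0,0, 0,0,-0.12,0,0,0, 0,0,0,0,0,0]' -0.2 20
python3 - <<'E'
from h import *
a=imaging.get_image("side")[:,:,::-1]; b=imaging.get_image("top")[:,:,::-1]
cv2.imwrite("pics/l3.png",cv2.hconcat([cv2.resize(a[100:210,200:300],(500,550),interpolation=2), cv2.resize(b[150:260,335:395],(300,550),interpolation=2)]))
s=r.state(); print(s['eef_pos'])
for q in((.5242,-.3842,.094),(.5257,-.3842,.094)): print("side disp",(np.array(px("side",q))-[200,100]+.5)*5)
E
```

```text
clock: 10.3
eef_pos: [0.527, -0.3854, 0.1475]
tool_rot: [179.8, 0.2, 98.0]
ft_force: [0.4, -0.2, -0.1]
finger_gap: 0.599
grasp_force: 0.0
[ 0.52555134 -0.38403957  0.14425006]
side disp [262.79221566 175.18216466]
side disp [260.15899301 175.14345248]
```

View pics/l3.png

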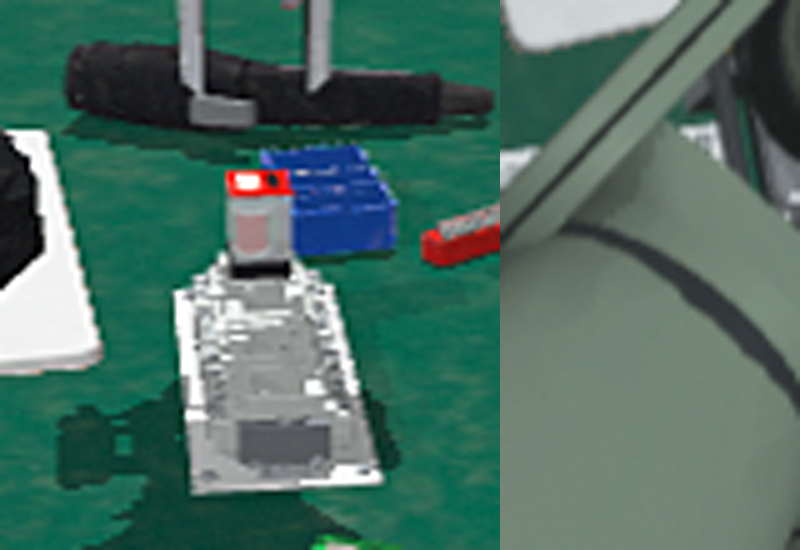

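Red is upright and home, with its cap at (259,182). Next is green.

```bash
python3 -m handwheel '[0,0,0,0,0,0.1078, 0,0,0,0,0,0.1078, 0.35,-0.13,0,0,0,0, 0.35,-0.13,0,0,0,0, 0.35,-0.13,0,0,0,0, 0.35,-0.13,0,0,0,0, 0.35,-0.13,0,0,0,0, 0.35,-0.13,0,0,0,0, 0.35,-0.13,0,0,0,0, 0,0,0.08,0,0,0, 0,0,0,0,0,0]'
```

```text
clock: 11.78
eef_pos: [0.463, 0.003, 0.1305]
tool_rot: [-179.8, 0.0, 78.6]
ft_force: [0.9, -0.2, -0.5]
finger_gap: 0.597
grasp_force: 0.0
```

```bash
python3 -m handwheel '[0,0,0.05,0,0,0, 0,0,0.12,0,0,0, 0,0,0.12,0,0,0, 0,0,0.12,0,0,0, 0,0,0.09,0,0,0, 0,0,0.048,0,0,0, 0,0,0,0,0,0, 0,0,0,0,0,0]' && python3 -m handwheel '[0,0,0,0,0,0, 0,0,0,0,0,0, 0,0,0,0,0,0, 0,0,0,0,0,0, 0,0,0,0,0,0, 0,0,-0.04,0,0,0, 0,0,-0.08,0,0,0, 0,0,-0.12,0,0,0, 0,0,-0.14,0,0,0, 0,0,-0.14,0,0,0, 0,0,-0.12,0,0,0, 0,0,-0.02,0,0,0]' 1 20
```

```text
clock: 12.78
eef_pos: [0.4652, 0.0028, 0.0508]
tool_rot: [179.9, -0.0, 78.6]
ft_force: [-0.2, 0.0, -0.1]
finger_gap: 0.598
grasp_force: 0.0
clock: 14.28
eef_pos: [0.4656, 0.0028, 0.151]
tool_rot: [179.8, -0.0, 78.6]
ft_force: [-0.7, -0.1, -1.2]
finger_gap: 0.379
grasp_force: 20.0
```

```bash
python3 -m handwheel '[0,0,0,0,0,-0.1078, 0,0,0,0,0,-0.1078, -0.15,0.0052,0,0,0,0, -0.33,0.0052,0,0,0,0, -0.33,0.0052,0,0,0,0, -0.33,0.0052,0,0,0,0, -0.33,0.0052,0,0,0,0, -0.33,0.0052,0,0,0,0, -0.33,0.0052,0,0,0,0, -0.175,0.0052,0,0,0,0, 0,0,0,0,0,0, 0,0,0,0,0,0]'
```

```text
clock: 15.78
eef_pos: [0.5182, -0.3372, 0.1482]
tool_rot: [-179.9, -0.1, 98.0]
ft_force: [-0.9, 0.0, -1.6]
finger_gap: 0.382
grasp_force: 20.0
```

```bash
python3 -m handwheel '[0,0,0.05,0,0,0, 0,0,0.12,0,0,0, 0,0,0.12,0,0,0, 0,0,0.12,0,0,0, 0,0,0.1,0,0,0, 0,0,0.03,0,0,0, 0,0,0.02,0,0,0, 0,0,0.01,0,0,0, 0,0,0,0,0,0]'
```

```text
clock: 16.9
eef_pos: [0.5192, -0.3388, 0.0642]
tool_rot: [180.0, 0.0, 98.0]
ft_force: [-0.1, 0.6, -0.5]
finger_gap: 0.384
grasp_force: 20.0
```

```bash
python3 -m handwheel '[0,0,0.02,0,0,0, 0,0,0.02,0,0,0, 0,0,0.02,0,0,0, 0,0,0.015,0,0,0, 0,0,0.015,0,0,0, 0,0,0.008,0,0,0, 0,0,0.004,0,0,0, 0,0,0,0,0,0]'
```

```text
clock: 17.9
eef_pos: [0.5191, -0.3386, 0.0506]
tool_rot: [-180.0, 0.0, 98.0]
ft_force: [-4.0, 2.4, 9.1]
finger_gap: 0.384
grasp_force: 20.0
```

```bash
python3 -m handwheel '[0,0,0,0,0,0, 0,0,0,0,0,0, 0,0,0,0,0,0, 0,0,-0.08,0,0,0, 0,0,-0.12,0,0,0, 0,0,-0.16,0,0,0, 0,0,-0.16,0,0,0, 0,0,-0.12,0,0,0, 0,0,0,0,0,0]' -0.2 20 && python3 -m handwheel '[0,0,0,0,0,0.1078, 0,0,0,0,0,0.1078, 0.3527,-0.1154,0,0,0,0, 0.3527,-0.1154,0,0,0,0, 0.3527,-0.1154,0,0,0,0, 0.3527,-0.1154,0,0,0,0, 0.3527,-0.1154,0,0,0,0, 0.3527,-0.1154,0,0,0,0, 0.3527,-0.1154,0,0,0,0, 0,0,0.08,0,0,0, 0,0,0,0,0,0]'
python3 - <<'E'
from h import *
a=imaging.get_image("side")[:,:,::-1]
cv2.imwrite("pics/l4.png",cv2.resize(a[110:270,200:340],(560,600)[:2] if 0 else (525,600),interpolation=2))
E
```

```text
clock: 19.02
eef_pos: [0.5203, -0.3397, 0.1473]
tool_rot: [179.8, 0.2, 98.0]
ft_force: [-0.5, 0.2, -0.1]
finger_gap: 0.597
grasp_force: 0.0
clock: 20.4
eef_pos: [0.4718, 0.0483, 0.1307]
tool_rot: [-179.8, 0.1, 78.6]
ft_force: [0.0, 0.0, -0.8]
finger_gap: 0.597
grasp_force: 0.0
```

View pics/l4.png

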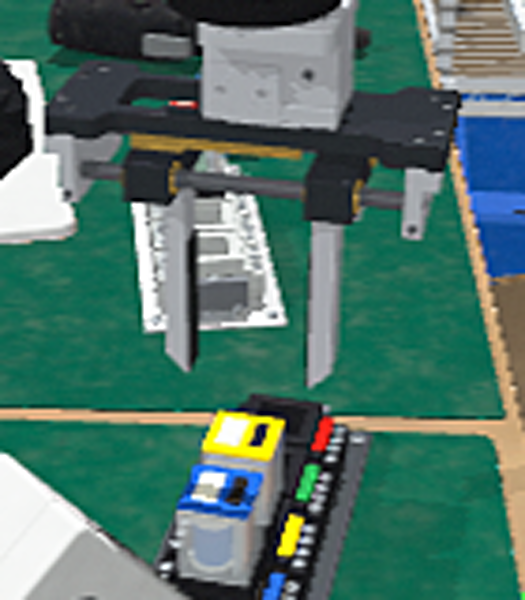

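The fingers straddle yellow, whose cap is at (245,435). The red and green sockets on the old rack are empty. I'll pick yellow.

```bash
python3 -m handwheel '[0,0,0.05,0,0,0, 0,0,0.12,0,0,0, 0,0,0.12,0,0,0, 0,0,0.12,0,0,0, 0,0,0.09,0,0,0, 0,0,0.048,0,0,0, 0,0,0,0,0,0, 0,0,0,0,0,0]' && python3 -m handwheel '[0,0,0,0,0,0, 0,0,0,0,0,0, 0,0,0,0,0,0, 0,0,0,0,0,0, 0,0,0,0,0,0, 0,0,-0.04,0,0,0, 0,0,-0.08,0,0,0, 0,0,-0.12,0,0,0, 0,0,-0.14,0,0,0, 0,0,-0.14,0,0,0, 0,0,-0.12,0,0,0, 0,0,-0.02,0,0,0]' 1 20
```

```text
clock: 21.45
eef_pos: [0.474, 0.0484, 0.0508]
tool_rot: [179.9, -0.0, 78.6]
ft_force: [-0.2, 0.4, 0.5]
finger_gap: 0.603
grasp_force: 0.0
clock: 22.95
eef_pos: [0.474, 0.0485, 0.1509]
tool_rot: [179.9, -0.0, 78.6]
ft_force: [0.3, 0.4, -0.2]
finger_gap: 0.382
grasp_force: 20.0
```

```bash
python3 -m handwheel '[0,0,0,0,0,-0.1078, 0,0,0,0,0,-0.1078, -0.15,-0.0073,0,0,0,0, -0.33,-0.0073,0,0,0,0, -0.33,-0.0073,0,0,0,0, -0.33,-0.0073,0,0,0,0, -0.33,-0.0073,0,0,0,0, -0.33,-0.0073,0,0,0,0, -0.33,-0.0073,0,0,0,0, -0.16,-0.0073,0,0,0,0, 0,0,0,0,0,0, 0,0,0,0,0,0]' && python3 -m handwheel '[0,0,0.05,0,0,0, 0,0,0.12,0,0,0, 0,0,0.12,0,0,0, 0,0,0.12,0,0,0, 0,0,0.1,0,0,0, 0,0,0.03,0,0,0, 0,0,0.02,0,0,0, 0,0,0.01,0,0,0, 0,0,0,0,0,0]'
```

```text
clock: 24.45
eef_pos: [0.512, -0.291, 0.1486]
tool_rot: [-179.9, -0.1, 98.1]
ft_force: [0.2, 0.5, -0.7]
finger_gap: 0.381
grasp_force: 20.0
clock: 25.58
eef_pos: [0.5128, -0.2932, 0.0642]
tool_rot: [180.0, 0.0, 98.0]
ft_force: [1.1, -0.8, -1.1]
finger_gap: 0.382
grasp_force: 20.0
```

```bash
python3 -m handwheel '[0,0,0.02,0,0,0, 0,0,0.02,0,0,0, 0,0,0.02,0,0,0, 0,0,0.015,0,0,0, 0,0,0.015,0,0,0, 0,0,0.008,0,0,0, 0,0,0.004,0,0,0, 0,0,0,0,0,0]'
```

```text
clock: 26.58
eef_pos: [0.5127, -0.293, 0.0506]
tool_rot: [-180.0, 0.0, 98.0]
ft_force: [-3.5, 3.1, 10.2]
finger_gap: 0.383
grasp_force: 20.0
```

```bash
python3 - <<'E'
from h import *
# box edge: gripper body bottom corners when grasping blue (z .147) and box edges in top view for several z
c=np.array([.4828,.0933]);t=np.radians(-11.39);ex=np.array([np.cos(t),np.sin(t)]);ey=np.array([-ex[1],ex[0]])
for a,b in((.0885,.0375),(-.0885,.0375)): q=c+a*ex+b*ey; print("corner",q,px("side",(*q,.147)),px("top",(*q,.147)))
for u,v in((118,222),(126,208)):
  for z in(.0,.05,.1,.15,.2): print(u,v,z,w("top",u,v,z).round(3))
E
python3 -c "
import cv2
s=cv2.imread('pics/side0.png');cv2.imwrite('pics/box.png',cv2.resize(s[215:384,150:350],(700,591)))"
```

```text
corner [0.57696278 0.11258393] (np.float64(203.2466060449217), np.float64(218.59276939265413)) (np.float64(139.7085237590984), np.float64(160.43040387959206))
corner [0.40344868 0.147539  ] (np.float64(308.866724835002), np.float64(233.82319116959974)) (np.float64(118.82820514213694), np.float64(243.60122123539054))
118 222 0.0 [0.464 0.198 0.   ]
118 222 0.05 [0.458 0.182 0.05 ]
118 222 0.1 [0.453 0.166 0.1  ]
118 222 0.15 [0.447 0.15  0.15 ]
118 222 0.2 [0.442 0.135 0.2  ]
126 208 0.0 [0.497 0.181 0.   ]
126 208 0.05 [0.49  0.166 0.05 ]
126 208 0.1 [0.483 0.151 0.1  ]
126 208 0.15 [0.476 0.136 0.15 ]
126 208 0.2 [0.469 0.121 0.2  ]
```

View pics/box.png

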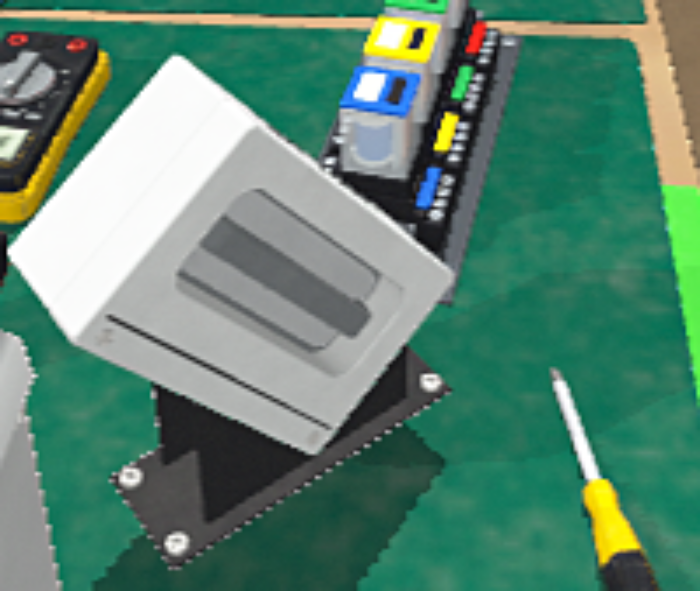

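Yellow is seated with 10 N of contact. Blue is the relay nearest the tilted box, so I'll locate the box in the top view before going there.

```bash
python3 -m handwheel '[0,0,0,0,0,0, 0,0,0,0,0,0, 0,0,0,0,0,0, 0,0,-0.08,0,0,0, 0,0,-0.12,0,0,0, 0,0,-0.16,0,0,0, 0,0,-0.16,0,0,0, 0,0,-0.12,0,0,0, 0,0,0,0,0,0]' -0.2 20
python3 - <<'E'
import cv2,numpy as np
from h import *
t=cv2.imread('pics/top0.png');cv2.imwrite('pics/box2.png',cv2.resize(t[135:245,30:170],(700,550),interpolation=2))
for uv in((278.6,292.1),(224.3,250.7),(200,231.3)):
  print([(np.array(px("top",w("side",*uv,z)))-[30,135]).round(1).tolist()+[z]+w("side",*uv,z)[:2].round(3).tolist() for z in(.03,.06,.09,.12,.15,.18,.21)])
E
```

```text
clock: 27.7
eef_pos: [0.5139, -0.2939, 0.1472]
tool_rot: [179.8, 0.2, 98.0]
ft_force: [-0.4, -0.2, 0.1]
finger_gap: 0.6
grasp_force: 0.0
[[101.0, 92.2, 0.03, 0.448, 0.158], [83.9, 90.5, 0.06, 0.449, 0.188], [65.7, 88.7, 0.09, 0.45, 0.218], [46.4, 86.8, 0.12, 0.451, 0.248], [25.9, 84.8, 0.15, 0.451, 0.277], [4.1, 82.7, 0.18, 0.452, 0.307], [-19.2, 80.5, 0.21, 0.453, 0.337]]
[[148.3, 47.1, 0.03, 0.554, 0.052], [129.8, 47.0, 0.06, 0.548, 0.089], [110.2, 46.8, 0.09, 0.543, 0.125], [89.3, 46.7, 0.12, 0.537, 0.161], [67.2, 46.6, 0.15, 0.531, 0.198], [43.5, 46.4, 0.18, 0.526, 0.234], [18.3, 46.2, 0.21, 0.52, 0.271]]
[[174.8, 22.8, 0.03, 0.612, -0.008], [155.6, 23.5, 0.06, 0.603, 0.032], [135.2, 24.2, 0.09, 0.594, 0.072], [113.5, 25.0, 0.12, 0.585, 0.112], [90.4, 25.8, 0.15, 0.575, 0.152], [65.7, 26.7, 0.18, 0.566, 0.192], [39.4, 27.7, 0.21, 0.557, 0.232]]
```

View pics/box2.png

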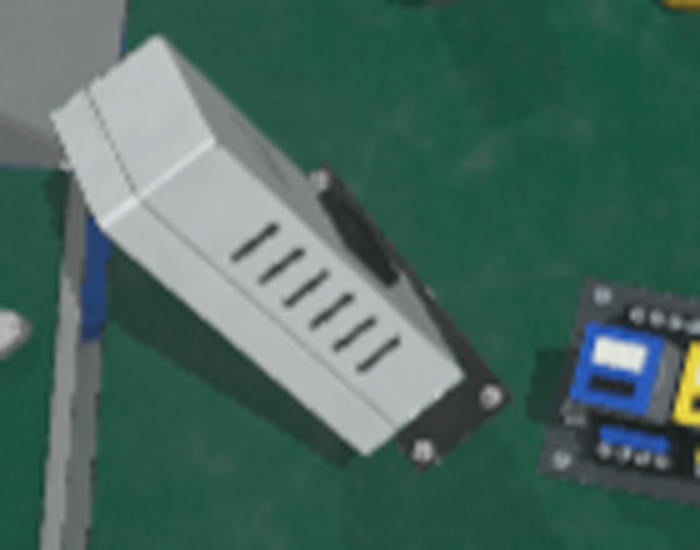

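The box's nearest corner is about (0.477, 0.16) at z ≈ 0.1. Its higher parts are at y ≥ 0.20, so the gripper body clears it. Going to blue.

```bash
python3 -m handwheel '[0,0,0,0,0,0.1078, 0,0,0,0,0,0.1078, 0.355,-0.1009,0,0,0,0, 0.355,-0.1009,0,0,0,0, 0.355,-0.1009,0,0,0,0, 0.355,-0.1009,0,0,0,0, 0.355,-0.1009,0,0,0,0, 0.355,-0.1009,0,0,0,0, 0.355,-0.1009,0,0,0,0, 0,0,0.08,0,0,0, 0,0,0,0,0,0]' && python3 -m handwheel '[0,0,0.05,0,0,0, 0,0,0.1,0,0,0, 0,0,0.1,0,0,0, 0,0,0.1,0,0,0, 0,0,0.09,0,0,0, 0,0,0.06,0,0,0, 0,0,0.048,0,0,0, 0,0,0,0,0,0, 0,0,0,0,0,0]'
```

```text
clock: 29.08
eef_pos: [0.4806, 0.0932, 0.1305]
tool_rot: [-179.8, 0.1, 78.6]
ft_force: [0.2, 0.8, -0.0]
finger_gap: 0.599
grasp_force: 0.0
clock: 30.2
eef_pos: [0.4828, 0.0935, 0.0506]
tool_rot: [179.9, -0.0, 78.6]
ft_force: [0.3, -0.0, 0.7]
finger_gap: 0.6
grasp_force: 0.0
```

```bash
python3 -m handwheel '[0,0,0,0,0,0, 0,0,0,0,0,0, 0,0,0,0,0,0, 0,0,0,0,0,0, 0,0,0,0,0,0, 0,0,-0.04,0,0,0, 0,0,-0.08,0,0,0, 0,0,-0.12,0,0,0, 0,0,-0.14,0,0,0, 0,0,-0.14,0,0,0, 0,0,-0.12,0,0,0, 0,0,-0.02,0,0,0]' 1 20 && python3 -m handwheel '[0,0,0,0,0,-0.1078, 0,0,0,0,0,-0.1078, -0.15,-0.02,0,0,0,0, -0.33,-0.02,0,0,0,0, -0.33,-0.02,0,0,0,0, -0.33,-0.02,0,0,0,0, -0.33,-0.02,0,0,0,0, -0.33,-0.02,0,0,0,0, -0.33,-0.02,0,0,0,0, -0.144,-0.02,0,0,0,0, 0,0,0,0,0,0, 0,0,0,0,0,0]' && python3 -m handwheel '[0,0,0.05,0,0,0, 0,0,0.12,0,0,0, 0,0,0.12,0,0,0, 0,0,0.12,0,0,0, 0,0,0.1,0,0,0, 0,0,0.03,0,0,0, 0,0,0.02,0,0,0, 0,0,0.01,0,0,0, 0,0,0,0,0,0]'
```

```text
clock: 31.7
eef_pos: [0.4828, 0.0936, 0.1509]
tool_rot: [179.9, -0.0, 78.6]
ft_force: [0.3, 0.4, -1.4]
finger_gap: 0.38
grasp_force: 20.0
clock: 33.2
eef_pos: [0.5056, -0.2458, 0.1487]
tool_rot: [-179.9, -0.1, 98.1]
ft_force: [0.7, 0.6, 0.1]
finger_gap: 0.382
grasp_force: 20.0
clock: 34.33
eef_pos: [0.5064, -0.248, 0.0642]
tool_rot: [180.0, 0.0, 98.0]
ft_force: [0.4, 0.1, -1.3]
finger_gap: 0.382
grasp_force: 20.0
```

```bash
python3 -m handwheel '[0,0,0.02,0,0,0, 0,0,0.02,0,0,0, 0,0,0.02,0,0,0, 0,0,0.015,0,0,0, 0,0,0.015,0,0,0, 0,0,0.008,0,0,0, 0,0,0.004,0,0,0, 0,0,0,0,0,0]'
```

```text
clock: 35.33
eef_pos: [0.5064, -0.2478, 0.0506]
tool_rot: [180.0, 0.0, 98.0]
ft_force: [-3.7, 2.7, 11.6]
finger_gap: 0.384
grasp_force: 20.0
```

Blue is home. I'll release it, rise and move well clear so both cameras can see the rack.

```bash
python3 -m handwheel '[0,0,0,0,0,0, 0,0,0,0,0,0, 0,0,0,0,0,0, 0,0,-0.08,0,0,0, 0,0,-0.12,0,0,0, 0,0,-0.16,0,0,0, 0,0,-0.16,0,0,0, 0,0,-0.12,0,0,0]' -0.2 20 && python3 -m handwheel '[0.3,-0.1,-0.05,0,0,0, 0.33,-0.1,-0.05,0,0,0, 0.33,-0.1,0,0,0,0, 0.33,-0.1,0,0,0,0, 0.33,-0.1,0,0,0,0, 0.3,-0.1,0,0,0,0, 0,0,0,0,0,0]'
python3 - <<'E'
from h import *
a=imaging.get_image("side")[:,:,::-1]; b=imaging.get_image("top")[:,:,::-1]
cv2.imwrite("pics/f.png",cv2.hconcat([cv2.resize(a[100:210,200:300],(400,440),interpolation=2), cv2.resize(b[155:245,275:395],(400,440)[:1]+(300,),interpolation=2) if 0 else cv2.copyMakeBorder(cv2.resize(b[155:245,275:395],(400,300),interpolation=2),0,140,0,0,0)]))
E
```

```text
clock: 36.33
eef_pos: [0.5069, -0.2482, 0.1471]
tool_rot: [179.9, 0.1, 98.0]
ft_force: [-0.1, 0.1, 1.0]
finger_gap: 0.599
grasp_force: 0.0
clock: 37.2
eef_pos: [0.3755, 0.027, 0.1598]
tool_rot: [180.0, -0.0, 98.3]
ft_force: [0.7, 0.2, -0.3]
finger_gap: 0.599
grasp_force: 0.0
```

View pics/f.png

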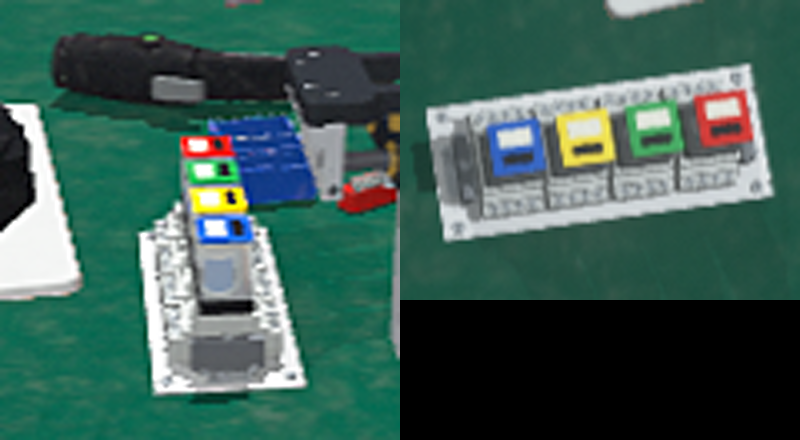

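```bash
python3 - <<'E'
from h import *
c=np.array([.5064,-.2478]);ey=np.array([-.139,.990])
f=lambda d,z:((np.array(px("side",(*(c+d*ey),z)))-[200,100]+.5)*4).round(1)
print("cap",f(0,.094),"body bottom front",f(.018,.04),"socket front top",f(.021,.04),"socket mid", f(.021,.03))
E
```

```text
cap [225.9 223.1] body bottom front [228.9 311.4] socket front top [229.3 313.6] socket mid [229.4 327.3]
```

The cap is 6 px lower than predicted (229 against 223), while the dark band ends at 312 against a predicted 311. So the band is the relay's own black base sitting on the socket, and all four relays are home and square in the order blue, yellow, green, red.

```bash
python3 -c "
from workcell import r
print(r.hand_in())"
```

```text
the job is handed in; nothing more can be done
None
```

All four relays are in the new rack in the original left-to-right order (blue, yellow, green, red), upright, fully home and square; the job was handed in at about 37 s.

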